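Make up three battery cells and hold the tester's guarded test lever

ROBOT

A 6-joint arm with a two-finger parallel gripper is mounted at the origin on the work surface. World frame = base frame: x ahead of the robot, y to its left, z up, the work surface at z = 0. Lengths are in m, angles in rad, forces in N, time in s.
With the tool pointing down it reaches from about 0.35 to 0.775 m from the base axis. Payload 5.5 kg.
Tool frame: the origin (TCP) lies between the finger pads; the fingertips stand 22 mm ahead of it and the grasp point (between the pads) lies 3 mm ahead of it; z points along the fingers, y is the line along which they close (so a half turn about z gives the same grasp; the last joint's range is limited). The gripper opens to 85 mm and grips with 20 to 120 N. Pads are 22 mm wide; open, the fingers measure 114 mm over their backs; the gripper's body (76 mm by 85 mm) begins 54 mm behind the grasp point. The pads swing forward as they close: fully open they stand 13 mm farther back than shut.
Start: joints at [-0.14, 0.313, 0.046, 1.304, 0, 1.431], TCP at [0.575, -0, 0.253] pointing down, gripper open.
Joint ranges: [-2.76, 2.76], [-0.86, 1.69], [-1.03, 1.26], [-2.2, 2.34], [-1.47, 1.5], [-3.14, 3.14]. Speed limits (rad/s): [2.57, 2.57, 3.14, 3.14, 3.14, 3.14].

INTERFACE

Orientations are given as a rotation vector (axis times angle).
In Python, from plant import monitor, cams, robot gives the robot as it stands.
- The arm moves only by the shell command python3 -m pendant 'ROWS'. ROWS is a JSON object of lists of equal length, an entry for each row: "xyz": the shift along the tool's x, y, z in mm, a list of three; "angular": the turn, a rotation vector about the tool's x, y, z in degrees, a list of three; "claw": the gripper's target within -1 to 1 (fully open at 1, half-way at 0, shut at -1). A call has exactly 10 rows; each row shifts and turns the commanded pose from where the row before left it, along the tool's axes as they then stand; what a row does not reach is not made up. A row lasts 1/8 s, in which the tool goes at most 62.5 mm and 10.7 degrees, less where a joint would pass 70% of its speed; a pose out of reach is approached as far as the arm can. A call with a gripper value outside its range is refused whole. The fingers move at their own pace and stop on an object; the grip force is fixed at half the most. Time passes only in rows, so rows that do not move let the fingers close, or fill a call up. It gives the time, the measured TCP pose, the force, the opening and the grip force at its end, in the units of the state.
- monitor.state(): the state, without advancing time (a new reading comes with each control period).
- cams.get_image(name): name is "scene" or "side" or "wrist"; returns a dict with "pixels" (400x640x3 uint8, red, green, blue), "fx", "fy", "cx", "cy" (pixels), "k1" (the pictures are not rectified: a ray, as slopes to the right and down, at radius r is drawn at 1 + k1 r^2 times it, then the intrinsics apply), "eye" and "attitude" of the camera in the world; the wrist camera has in their place "mount" (4x4, takes a point from camera to tool coordinates, whose origin is the TCP and whose axes are the flange's). Camera axes: x right, y up, looking along -z (the intrinsics and any distortion apply to the point x, -y, -z); pixel columns grow to the right and rows downward; lengths in m; the calibration is good to about 2 mm. A picture is of the moment at which its call begins: read the wrist's pose just before it. There is no depth.
- robot.finish_job(): hands the job in; it is judged then, once.
The state is a dict: "t": time; "joint_pos": joint angles; "dq": joint speeds; "joint_efforts": joint torques, N m; "tool_pos": TCP position; "eef_rot": TCP orientation; "force": force on the tool from outside, world axes, zero at the start; "moment": the same for the moment, N m; "width": opening from 0.0 (shut) to 1.0 (fully open); "finger_force": force on a finger pad.
Only numpy, scipy, OpenCV 4.12 (cv2) and the standard library are available. Lean on these libraries where they do the work, as an engineer would, in place of code of your own. Each camera call takes 0.05 s, during which the arm holds its last target. There are 200 camera calls.

TASK

The tester needs exactly three yellow battery cells standing upright on the copper floor of its white-rimmed tray: one is there already, so add two from the plywood board and leave the last one standing where it is. Then flip the red safety catch fully over to the left, pull the green-handled test lever all the way towards the robot to its stop, and hold it there: the lever springs back, so the program finishes while the gripper still holds it. Do not pull the lever before the catch is open, and do not disturb the wire spool, the battery holder or the soldering station.

Things in the scene. Friction and masses are not known exactly. Their poses are not given: they have to be found in the camera images.
- cell1_mid (a point): one of four identical loose battery cells: an upright yellow cylinder with a black foot and a steel top, 26 mm diameter, 48 mm tall (a 2 mm steel stud on top), about 65 g; the point is its centre, 24 mm above its foot; z along the cell. At the start it stands on the plywood board (fixed, 12 mm thick, 210 x 190 mm), at least 60 mm from the other two there, centre to centre
- cell2_mid (a point): one of four identical loose battery cells: an upright yellow cylinder with a black foot and a steel top, 26 mm diameter, 48 mm tall (a 2 mm steel stud on top), about 65 g; the point is its centre, 24 mm above its foot; z along the cell. At the start it stands on the plywood board (fixed, 12 mm thick, 210 x 190 mm), at least 60 mm from the other two there, centre to centre
- cell3_mid (a point): one of four identical loose battery cells: an upright yellow cylinder with a black foot and a steel top, 26 mm diameter, 48 mm tall (a 2 mm steel stud on top), about 65 g; the point is its centre, 24 mm above its foot; z along the cell. At the start it stands on the plywood board (fixed, 12 mm thick, 210 x 190 mm), at least 60 mm from the other two there, centre to centre
- cell4_mid (a point): one of four identical loose battery cells: an upright yellow cylinder with a black foot and a steel top, 26 mm diameter, 48 mm tall (a 2 mm steel stud on top), about 65 g; the point is its centre, 24 mm above its foot; z along the cell. At the start it stands in the tester's tray, anywhere within 30 mm (x) and 55 mm (y) of the tray's centre, and it must be standing in the tray at the end
- tray_mid (a point): centre of the tester tray's copper floor (10 mm above the table). The tester is a fixed grey plate carrying the tray (left, +y) and a blue console (right, -y). x points across the tester away from the robot, y to the left along the tray, z up. Inside the tray is 120 mm (x) by 180 mm (y), with a white rim 12 mm high and 6 mm thick; the blue console, 60 mm higher than the tray floor, begins 110 mm to the -y side of this point
- catch (a joint): angle of the red safety catch on the console (rad): 0 shut (it may start up to 0.1), 1.4 fully over; stays where it is left (friction: about 1 N at the blade's tip moves it). Its hinge lies along the tester's x axis: growing angle swings the upright blade to the left (+y, towards the tray) and down, and lifts the blocking arm, which reaches to the right in front of the lever's shaft and stops it, out of the way. It counts as open above 1.0
- catch_hinge (a point): point on the catch's hinge axis, directly below the blade at angle 0 (93 mm above the tray floor)
- catch_tip (a point): tip of the catch's red blade, middle of its top edge; the blade is 62 mm long from the hinge, 24 mm wide along x and 8 mm thick, upright at angle 0. There is free room to its right (-y) for closed fingers; the lever's shaft stands farther back (+x)
- lever_angle (a joint): angle of the test lever (rad): 0 at rest, leaning 0.35 rad away from the robot; grows as its handle is pulled towards the robot (tester's -x), stop at 0.9 (then leaning 0.55 rad towards the robot). Spring return: about 3 N at rest, about 6 N at the stop, measured at the handle. With the catch shut it is blocked after about 0.1 rad. It counts as pulled above 0.7
- lever_hinge (a point): point on the lever's hinge axis (along the tester's y), at the foot of the shaft, 70 mm above the tray floor; does not move with the lever
- lever_grip (a point): place to grip on the lever's handle: on the axis of the handle bar, 32 mm to the right (-y) of the shaft, 160 mm from the hinge axis. The handle is a round green crossbar, 18 mm diameter, 120 mm long along the tester's y, on a 14 mm round steel shaft; the bar has free space all round and stands about 230 mm above the table at rest, so carry things over or around it
- lever: the lever (shaft and handle crossbar, about 200 g); origin on its hinge axis; y along the crossbar
- spool: bystander: white wire spool with blue winding, 42 mm diameter, 28 mm tall, origin under its centre; leave alone
- holder: bystander: small black battery holder with two orange cells, 62 x 34 x 17 mm, origin under its centre; leave alone
- station: bystander: orange and black soldering-iron stand, 100 x 130 x 92 mm, origin under its centre; leave alone

How it is judged:
By the outcome, as a careful person would: the job done as asked, in the order asked, and still so for the second after the job is handed in, while the arm keeps its last pose, push and grip.
It also fails if it takes over 72 s, if anything falls off the work surface, if the arm or the gripper's body presses on something with over 40 N, if the wrist force passes 120 N, or if a joint passes its speed limit or range.

## Working session

There is one attempt and no reset: what is moved stays moved. The work goes in short steps, Python scripts to look and compute and a shell command to move; the robot and the scene stay as the last step left them, time stands still between calls to the robot, and variables do not carry over. Pictures are saved under pics/ and viewed, at most 10 in all, crops included, and the job is handed in when it is done.

```bash
mkdir -p pics; ls
python3 - <<'E'
from plant import monitor, cams, robot
import cv2, json
print(monitor.state())
for n in ("scene","side"):
    d=cams.get_image(n); cv2.imwrite(f"pics/{n}0.png",d["pixels"][:,:,::-1])
    print(n,{k:v for k,v in d.items() if k!="pixels"})
d=cams.get_image("wrist"); cv2.imwrite("pics/wrist0.png",d["pixels"][:,:,::-1]); print({k:v for k,v in d.items() if k!="pixels"})
E
```

```text
pics
{'t': 0.0, 'joint_pos': array([-1.39604921e-01,  3.13998918e-01,  4.49776395e-02,  1.30355609e+00,
        4.87061586e-06,  1.43122173e+00]), 'dq': array([-5.66475081e-05,  1.09903363e-03,  1.40596080e-03,  1.04673870e-03,
       -1.88770815e-03,  1.47166782e-04]), 'joint_efforts': array([-2.90074182e-03, -4.80629075e+01,  2.98531097e+01,  1.95313990e-02,
       -3.83516899e-04, -4.27451073e-05]), 'tool_pos': array([5.74546465e-01, 5.26407271e-05, 2.52409099e-01]), 'eef_rot': array([-2.22046699e+00, -2.22039965e+00,  1.67687981e-03]), 'force': array([-0.1426402 , -0.26002494, -0.2654732 ]), 'moment': array([-0.03457042,  0.03804275,  0.0395055 ]), 'finger_force': 0.0, 'width': 0.9957072815943375}
scene {'fx': 404.28154675397184, 'fy': 404.28154675397184, 'cx': 315.0675937580141, 'cy': 199.6855174545759, 'k1': 8.907079789701978e-05, 'eye': array([1.03574098, 0.34469741, 0.96759764]), 'attitude': array([0.34007044, 0.71584466, 2.19778518])}
side {'fx': 456.8454655023421, 'fy': 456.8454655023421, 'cx': 316.99864956245216, 'cy': 196.15581212559724, 'k1': -0.09993823760829337, 'eye': array([-0.05346881,  0.62715274,  1.18005821]), 'attitude': array([ 0.33289664, -0.85713854, -2.22900982])}
{'fx': 351.9465262007879, 'fy': 351.9465262007879, 'cx': 322.20881974859986, 'cy': 200.45673691676106, 'k1': -0.04235535993169175, 'mount': array([[ 1.57538193e-04,  9.62352395e-01,  2.71804790e-01,
         6.88031030e-02],
       [ 9.99999945e-01, -2.30581601e-04,  2.36797044e-04,
        -1.08014046e-03],
       [ 2.90555386e-04,  2.71804738e-01, -9.62352378e-01,
        -1.20320081e-01],
       [ 0.00000000e+00,  0.00000000e+00,  0.00000000e+00,
         1.00000000e+00]])}
```

View pics/scene0.png

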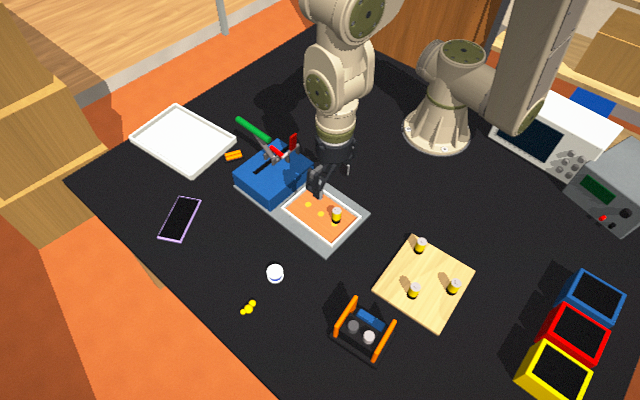

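View pics/side0.png

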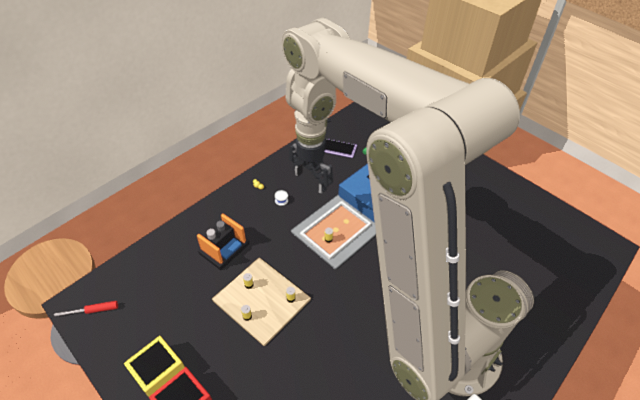

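Scene: board cells at about (421,244), (454,286), (414,290); tray cell (336,214) in the tray around (322,217); red catch (290,145); green lever bar (252,130). Side view: same cells at (247,281), (291,295), (246,313), tray cell (328,236), with the lever hidden by the arm.

```bash
cat > h.py <<'E'
import numpy as np, cv2
from scipy.spatial.transform import Rotation as R
from plant import monitor, cams, robot
def grab(n):
    s=monitor.state(); d=cams.get_image(n)
    if n=="wrist":
        M=np.eye(4); M[:3,:3]=R.from_rotvec(s["eef_rot"]).as_matrix(); M[:3,3]=s["tool_pos"]
        M=M@d["mount"]; d["Rm"]=M[:3,:3]; d["eye"]=M[:3,3]
    else: d["Rm"]=R.from_rotvec(d["attitude"]).as_matrix()
    d["hsv"]=cv2.cvtColor(d["pixels"],cv2.COLOR_RGB2HSV); return d
def rays(d,uv):
    K=np.array([[d["fx"],0,d["cx"]],[0,d["fy"],d["cy"]],[0,0,1]])
    p=cv2.undistortPoints(np.array(uv,float).reshape(-1,1,2),K,np.array([d["k1"],0,0,0,0.]))[:,0]
    v=np.c_[p[:,0],-p[:,1],-np.ones(len(p))]@d["Rm"].T
    return v/np.linalg.norm(v,axis=1)[:,None]
def onz(d,uv,z):
    v=rays(d,uv); return d["eye"]+v*((z-d["eye"][2])/v[:,2])[:,None]
def proj(d,P):
    q=(np.atleast_2d(P)-d["eye"])@d["Rm"]; a=np.c_[q[:,0],-q[:,1]]/-q[:,2:]
    a*=1+d["k1"]*(a**2).sum(1)[:,None]; return a*d["fx"]+[d["cx"],d["cy"]]
def tri(d1,p1,d2,p2):
    a=rays(d1,[p1])[0];b=rays(d2,[p2])[0];w=d2["eye"]-d1["eye"]
    t,*_=np.linalg.lstsq(np.c_[a,-b],w,rcond=None); A=d1["eye"]+a*t[0];B=d2["eye"]+b*t[1]
    return (A+B)/2,np.linalg.norm(A-B)
def blobs(d,lo,hi,amin=15):
    m=cv2.inRange(d["hsv"],np.array(lo),np.array(hi)); n,l,s,c=cv2.connectedComponentsWithStats(m)
    return [(c[i].round(1),s[i]) for i in range(1,n) if s[i][4]>=amin],l
E
python3 - <<'E'
from h import *
np.set_printoptions(precision=4,suppress=True)
for n in("scene","side"):
    d=grab(n)
    print(n,"yellow");[print(c,s,onz(d,[c],.036)[0]) for c,s in blobs(d,(22,150,90),(35,255,255))[0] if s[4]<400]
    print("red");[print(c,s) for c,s in blobs(d,(0,190,120),(5,255,255))[0] if s[4]<800]
    print("green");[print(c,s) for c,s in blobs(d,(50,120,60),(80,255,255))[0]]
    print("white")
    for c,s in blobs(d,(0,0,200),(180,40,255),80)[0]: print(c,s)
    big=cv2.resize(d["pixels"][90:270,220:400] if n=="scene" else d["pixels"][170:340,210:390],None,fx=3.3,fy=3.3,interpolation=2)
    cv2.imwrite(f"pics/{n}_c.png",big[:,:,::-1])
E
```

```text
scene yellow
[232.4 152.8] [226 151  14   5  19] [ 0.546  -0.4108  0.036 ]
[233.9 156.2] [227 154  14   5  19] [ 0.5526 -0.3967  0.036 ]
[307.5 204. ] [305 202   6   5  26] [ 0.5377 -0.1045  0.036 ]
[320.5 213.2] [318 211   6   5  24] [ 0.5372 -0.0563  0.036 ]
[335.9 217. ] [332 213   9   9  58] [ 0.5186 -0.0159  0.036 ]
[333.2 224. ] [331 222   6   4  15] [ 0.5414 -0.0068  0.036 ]
[419.1 247.7] [414 243  12  10  67] [0.4485 0.2106 0.036 ]
[452.1 288.7] [447 282  13  12  73] [0.4933 0.3348 0.036 ]
[412.2 293.2] [408 288  11  10  61] [0.5687 0.267  0.036 ]
[248.1 307.4] [240 300  16  15 141] [ 0.8588 -0.0082  0.036 ]
red
[291.7 139. ] [290 133   7  17  42]
[276.1 151.2] [270 146  13  12  61]
[602.1 217.6] [599 215   7   6  28]
green
[252.7 128.9] [235 116  36  27 293]
[600.7 184.7] [587 175  29  22  42]
white
[247.5  11.5] [227   0  52  27 348]
[161.6  57. ] [ 106   22  114   70 1107]
[579.4 120.8] [ 538   90   86   71 2355]
[183.  140.2] [ 129  103  107   77 4366]
[322.1 216. ] [281 187  81  61 559]
[274.6 272.6] [266 264  18  19 244]
[368.9 335.6] [364 331  11  11  90]
side yellow
[259.2 185.1] [254 180  10   9  26] [ 0.8264 -0.0059  0.036 ]
[327.9 237.2] [325 234   7   7  39] [ 0.5075 -0.0131  0.036 ]
[248.3 283.3] [244 280   9   7  41] [0.5545 0.2688 0.036 ]
[290.5 297.2] [287 294   8   7  40] [0.4364 0.2134 0.036 ]
[246.8 315.4] [243 312   8   7  38] [0.4794 0.3371 0.036 ]
[165.4 376.1] [146 340  38  56 289] [0.493  0.5947 0.036 ]
[162.7 368.3] [144 348  32  38  47] [0.5148 0.5882 0.036 ]
red
[102.8 308.9] [ 85 301  32  12  47]
green
[364.1 150.5] [363 148   3   6  16]
white
[409.8  90.9] [  284    18   231   156 11098]
[300.8  92.4] [292  81  22  25 246]
[602.6 164.9] [ 563  139   77   54 1101]
[280.4 196.4] [275 191  13  14 120]
[335.1 228.3] [300 201  71  58 497]
[415.  372.1] [395 357  35  37 106]
```

View pics/scene_c.png

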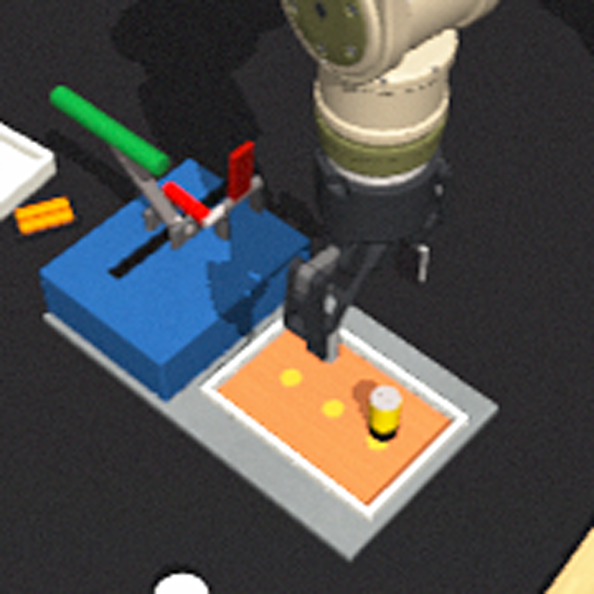

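Run:
```python
from h import *
np.set_printoptions(precision=4,suppress=True)
S=grab("scene");D=grab("side")
Y=lambda d:[c for c,s in blobs(d,(22,150,90),(35,255,255),30)[0] if s[4]<80 and c[1]>205]
ys,yd=Y(S),Y(D)
for a in ys:
    for b in yd:
        P,e=tri(S,a,D,b)
        if e<.012 and 0.01<P[2]<.06: print("cell",a,P,e)
for d,n in((S,"scene"),(D,"side")):
    bl,l=blobs(d,(0,0,180),(180,60,255),300)
    tgt=[322,216] if n=="scene" else [335,228]
    c,s=min(bl,key=lambda b:np.linalg.norm(b[0]-tgt)); lab=[i for i in range(1,l.max()+1) if (l==i).sum()==s[4]]
    v,u=np.nonzero(np.isin(l,lab)); P=onz(d,np.c_[u,v],.022)[:,:2]
    k=np.linalg.norm(P-np.median(P,0),axis=1)<.14; r=cv2.minAreaRect((P[k]*1000).astype(np.float32)); print(n,r,cv2.boxPoints(r))
```

```text
cell [335.9 216.9] [ 0.5127 -0.0196  0.0255] 0.0011015473190079325
cell [419.1 247.7] [0.4413 0.2091 0.0246] 0.0002391035203292596
cell [452.  288.5] [0.4854 0.334  0.0231] 0.00029208823706751235
cell [412.2 293.2] [0.5617 0.2653 0.0226] 0.0012578188059273587
scene ((526.8965454101562, -61.48260498046875), (204.6368865966797, 140.2301483154297), 89.45613098144531) [[ 455.8134 -163.1309]
 [ 596.0372 -164.462 ]
 [ 597.9797   40.1657]
 [ 457.7559   41.4968]]
side ((525.338623046875, -62.81458282470703), (207.73138427734375, 137.5288543701172), 89.30477142333984) [[ 455.319  -165.8383]
 [ 592.8378 -167.507 ]
 [ 595.3583   40.2091]
 [ 457.8395   41.8778]]
```

```bash
python3 -m pendant '{"xyz":[[36,-22,12],[36,-22,12],[36,-22,12],[36,-22,12],[36,-22,15],[32,-23,15],[0,0,12],[0,0,0],[0,0,0],[0,0,0]],"angular":[[0,0,0],[0,0,0],[0,0,0],[0,0,0],[0,0,0],[0,0,0],[0,0,0],[0,0,0],[0,0,0],[0,0,0]],"claw":[0,0,0,0,0,0,0,0,0,0]}'
python3 - <<'E'
from h import *
np.set_printoptions(precision=4,suppress=True)
d=grab("wrist");cv2.imwrite("pics/w1.png",d["pixels"][:,:,::-1]);print(proj(d,[[.442,.212,.06],[.486,.336,.06],[.56,.267,.06]]))
for c,s in blobs(d,(20,150,70),(35,255,255),60)[0]: print(c,s)
E
```

```text
t: 1.6
tool_pos: [0.4431, 0.2114, 0.1639]
eef_rot: [2.223, 2.219, 0.002]
force: [0.2, -0.2, 0.2]
width: 0.498
finger_force: 0.0
[[322.0757 207.5615]
 [397.714    2.5126]
 [508.4938 123.9612]]
[381.4  27.7] [369   3  36  38 445]
[483.1 123.3] [469 107  39  39 742]
[322.4 191.8] [305 184  35  21 357]
```

View pics/w1.png

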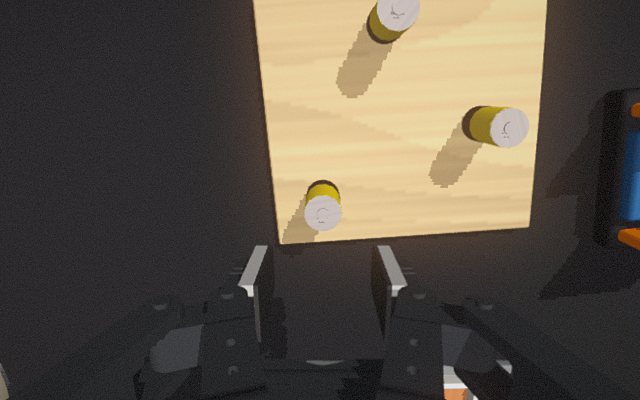

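Wrist view: cell tops at (322,213), (509,127), (398,12). The nearest is about 3 mm off the TCP in −y; descending.

```bash
python3 -m pendant '{"xyz":[[-3,-1,30],[0,0,35],[0,0,30],[0,0,23],[0,0,0],[0,0,0],[0,0,0],[0,0,0],[0,0,-30],[0,0,-45]],"angular":[[0,0,0],[0,0,0],[0,0,0],[0,0,0],[0,0,0],[0,0,0],[0,0,0],[0,0,0],[0,0,0],[0,0,0]],"claw":[0,0,0,0,0,-1,-1,-1,-1,-1]}'
```

```text
t: 2.9
tool_pos: [0.4399, 0.2087, 0.1203]
eef_rot: [-2.22, -2.22, 0.004]
force: [0.1, 0.8, -0.4]
width: 0.29
finger_force: 58.9
```

```bash
python3 -m pendant '{"xyz":[[-20,5,-10],[-42,12,0],[-42,12,0],[-42,12,0],[-42,12,0],[-42,12,0],[-42,12,0],[-30,6,0],[-12,2,0],[0,0,0]],"angular":[[0,0,0],[0,0,0],[0,0,0],[0,0,0],[0,0,0],[0,0,0],[0,0,0],[0,0,0],[0,0,0],[0,0,0]],"claw":[-1,-1,-1,-1,-1,-1,-1,-1,-1,-1]}'
python3 - <<'E'
from h import *
d=grab("wrist");cv2.imwrite("pics/w2.png",d["pixels"][:,:,::-1])
E
```

```text
t: 4.15
tool_pos: [0.5259, -0.1052, 0.1303]
eef_rot: [-2.222, -2.22, -0.0]
force: [-0.5, 0.5, -0.4]
width: 0.291
finger_force: 59.0
```

View pics/w2.png

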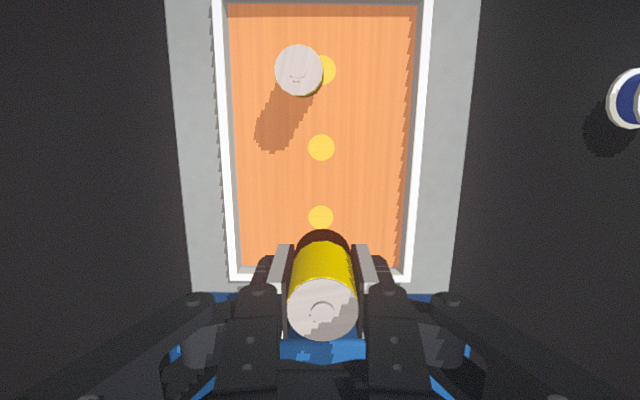

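The cell hangs straight in the grip over the clear end of the tray, with the resident cell at (299,70), well away.

```bash
python3 -m pendant '{"xyz":[[0,0,30],[0,0,30],[0,0,16],[0,0,7],[0,0,3],[0,0,0],[0,0,0],[0,0,0],[0,0,0],[0,0,-40]],"angular":[[0,0,0],[0,0,0],[0,0,0],[0,0,0],[0,0,0],[0,0,0],[0,0,0],[0,0,0],[0,0,0],[0,0,0]],"claw":[-1,-1,-1,-1,-1,-1,-0.1,-0.1,-0.1,-0.1]}'
python3 -m pendant '{"xyz":[[0,0,-40],[40,2,0],[46,4,0],[46,5,0],[46,5,0],[46,5,0],[46,5,0],[46,5,0],[36,2,0],[18,1,0]],"angular":[[0,0,0],[0,0,0],[0,0,0],[0,0,0],[0,0,0],[0,0,0],[0,0,0],[0,0,0],[0,0,0],[0,0,0]],"claw":[0,0,0,0,0,0,0,0,0,0]}'
```

```text
t: 5.45
tool_pos: [0.5235, -0.1042, 0.0821]
eef_rot: [-2.217, -2.217, 0.004]
force: [-0.6, -1.5, 0.3]
width: 0.449
finger_force: 0.0
t: 6.7
tool_pos: [0.5599, 0.2667, 0.1242]
eef_rot: [2.219, 2.223, 0.0]
force: [-0.1, 0.8, 0.0]
width: 0.502
finger_force: 0.0
```

```bash
python3 -m pendant '{"xyz":[[0,0,25],[0,0,30],[0,0,24],[0,0,0],[0,0,0],[0,0,0],[0,0,0],[0,0,-25],[0,0,-45],[-20,0,-15]],"angular":[[0,0,0],[0,0,0],[0,0,0],[0,0,0],[0,0,0],[0,0,0],[0,0,0],[0,0,0],[0,0,0],[0,0,0]],"claw":[0,0,0,0,-1,-1,-1,-1,-1,-1]}'
```

```text
t: 7.95
tool_pos: [0.5619, 0.246, 0.1337]
eef_rot: [2.217, 2.222, 0.008]
force: [0.2, 0.6, -1.3]
width: 0.287
finger_force: 58.9
```

```bash
python3 -m pendant '{"xyz":[[-35,-2,0],[-43,-2,0],[-43,-2,0],[-43,-2,0],[-43,-2,0],[-43,-2,0],[-36,-2,0],[-19,-1,0],[0,0,0],[0,0,0]],"angular":[[0,0,0],[0,0,0],[0,0,0],[0,0,0],[0,0,0],[0,0,0],[0,0,0],[0,0,0],[0,0,0],[0,0,0]],"claw":[-1,-1,-1,-1,-1,-1,-1,-1,-1,-1]}'
```

```text
t: 9.2
tool_pos: [0.5448, -0.0593, 0.1301]
eef_rot: [-2.22, -2.222, -0.0]
force: [0.2, 0.6, -0.4]
width: 0.288
finger_force: 58.9
```

```bash
python3 -m pendant '{"xyz":[[0,0,30],[0,0,30],[0,0,16],[0,0,7],[0,0,3],[0,0,0],[0,0,0],[0,0,0],[0,0,0],[0,0,-40]],"angular":[[0,0,0],[0,0,0],[0,0,0],[0,0,0],[0,0,0],[0,0,0],[0,0,0],[0,0,0],[0,0,0],[0,0,0]],"claw":[-1,-1,-1,-1,-1,-1,-0.1,-0.1,-0.1,-0.1]}'
python3 -m pendant '{"xyz":[[0,0,-50],[0,0,-50],[0,0,-50],[0,0,-50],[0,-20,-20],[-30,-30,-10],[-40,-30,0],[-40,-20,0],[0,0,0],[0,0,0]],"angular":[[0,0,0],[0,0,0],[0,0,0],[0,0,0],[0,0,0],[0,0,0],[0,0,0],[0,0,0],[0,0,0],[0,0,0]],"claw":[-0.1,-0.1,-0.1,-0.5,-1,-1,-1,-1,-1,-1]}'
python3 - <<'E'
from h import *
np.set_printoptions(precision=4,suppress=True)
im=[]
for n in("wrist","scene"):
    d=grab(n); im.append(d["pixels"] if n=="wrist" else cv2.resize(d["pixels"][90:265,220:400],(617,600)))
    if n=="wrist": w=d["pixels"]
    for nm,lo,hi in(("red",(0,190,80),(5,255,255)),("green",(50,120,50),(80,255,255))):
        for c,s in blobs(d,lo,hi)[0]: print(n,nm,c,s)
cv2.imwrite("pics/w3.png",im[0][:,:,::-1]);cv2.imwrite("pics/s3.png",im[1][:,:,::-1])
E
```

```text
t: 10.45
tool_pos: [0.5425, -0.0594, 0.082]
eef_rot: [-2.218, -2.217, 0.005]
force: [0.1, -0.9, 0.2]
width: 0.45
finger_force: 0.0
t: 11.7
tool_pos: [0.445, -0.1699, 0.3144]
eef_rot: [2.222, 2.221, 0.001]
force: [1.3, 0.3, -0.4]
width: 0.0
finger_force: 0.0
wrist red [371.1 267.9] [365 245  13  46 460]
wrist green [492.2 304.9] [ 475  281   35   53 1339]
scene red [292.4 140.9] [289 133   8  17 108]
scene red [276.1 151.3] [270 146  13  12  61]
scene red [602.2 217.5] [599 215   7   6  27]
scene red [570.4 336.7] [ 534  302   77   66 1294]
scene green [252.8 129. ] [235 116  37  27 294]
scene green [601.4 185.5] [587 175  29  22  55]
```

View pics/w3.png

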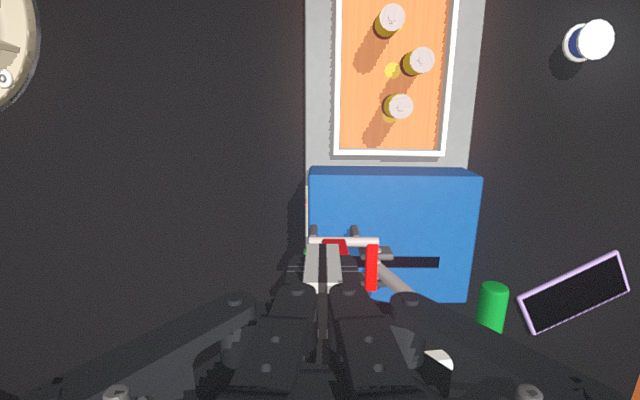

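View pics/s3.png

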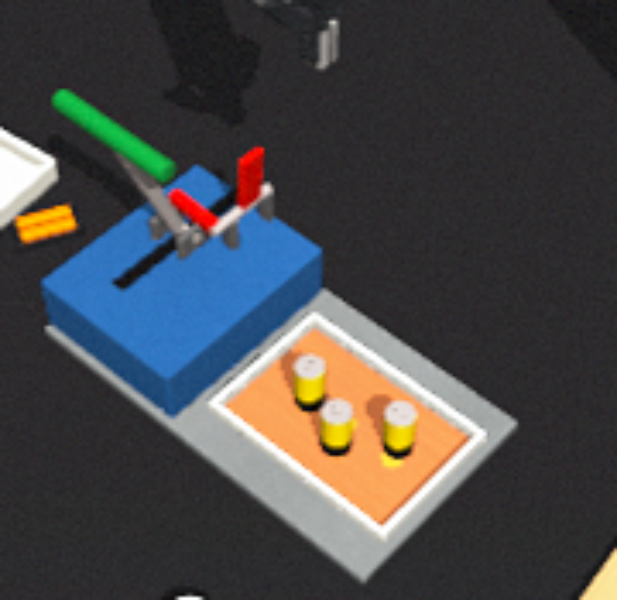

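Tray: three upright cells. Scene crop: blade top-edge middle ≈(252,150), blade foot ≈(247,205), bar ends ≈(60,97) and (165,172). Wrist view: hinge bar (312,241)–(378,241), blade mostly hidden behind the fingertips near (333,243), blocking arm at (371,268).

Run:
```python
from h import *
np.set_printoptions(precision=4,suppress=True)
S=grab("scene");W=grab("wrist")
f=lambda u,v:[220+u*180/617,90+v*175/600]
print("tip",onz(S,[f(252,150)],.165),"foot",onz(S,[f(247,205)],.103),"bar centre",onz(S,[[252.8,129]],.2303),"ends",onz(S,[f(60,97),f(165,172)],.2303))
print("hinge bar W",onz(W,[[312,241],[378,241]],.103),"red W",onz(W,[[333,241]],.15))
print("bar left end W",onz(W,[[494,290]],.2303))
print("console edges W",onz(W,[[309,172],[480,175],[470,300]],.07))
```

```text
tip [[ 0.4517 -0.2329  0.165 ]] foot [[ 0.4578 -0.2357  0.103 ]] bar centre [[ 0.5567 -0.2765  0.2303]] ends [[ 0.5556 -0.336   0.2303]
 [ 0.5588 -0.2183  0.2303]]
hinge bar W [[ 0.4341 -0.2367  0.103 ]
 [ 0.501  -0.2366  0.103 ]] red W [[ 0.4538 -0.2173  0.15  ]]
bar left end W [[ 0.5577 -0.2192  0.2303]]
console edges W [[ 0.4304 -0.1722  0.07  ]
 [ 0.6122 -0.1749  0.07  ]
 [ 0.6196 -0.3255  0.07  ]]
```

Measurements agree: catch hinge ≈(0.455,−0.2355), tip (0.453,−0.233,0.165); bar centre (0.557,−0.277,0.230). I'll go down to the right of the blade and push it over.

```bash
python3 -m pendant '{"xyz":[[-45,3,0],[-48,2,0],[0,0,0],[0,0,40],[0,0,45],[0,0,40],[0,0,27],[0,0,0],[0,0,0],[0,0,0]],"angular":[[0,0,0],[0,0,0],[0,0,0],[0,0,0],[0,0,0],[0,0,0],[0,0,0],[0,0,0],[0,0,0],[0,0,0]],"claw":[-1,-1,-1,-1,-1,-1,-1,-1,-1,-1]}'
```

```text
t: 13.15
tool_pos: [0.451, -0.2634, 0.164]
eef_rot: [2.219, 2.22, 0.001]
force: [0.1, 0.2, -0.3]
width: 0.004
finger_force: 0.0
```

```bash
python3 -m pendant '{"xyz":[[8,0,0],[9,0,0],[10,0,2],[10,0,2],[8,0,3],[7,0,5],[5,0,6],[3,0,5],[1,0,4],[0,0,0]],"angular":[[0,0,0],[0,0,0],[0,0,0],[0,0,0],[0,0,0],[0,0,0],[0,0,0],[0,0,0],[0,0,0],[0,0,0]],"claw":[-1,-1,-1,-1,-1,-1,-1,-1,-1,-1]}'
python3 - <<'E'
from h import *
d=grab("scene");w=grab("wrist")
p=cv2.resize(d["pixels"][110:190,225:325],(750,600));cv2.imwrite("pics/s4.png",p[:,:,::-1])
print(monitor.state()["force"])
E
```

```text
t: 14.4
tool_pos: [0.45, -0.2019, 0.1359]
eef_rot: [2.221, 2.221, 0.0]
force: [-2.1, 1.3, 7.6]
width: 0.005
finger_force: 3.7
[-1.56235143  1.44638651  6.69799739]
```

View pics/s4.png

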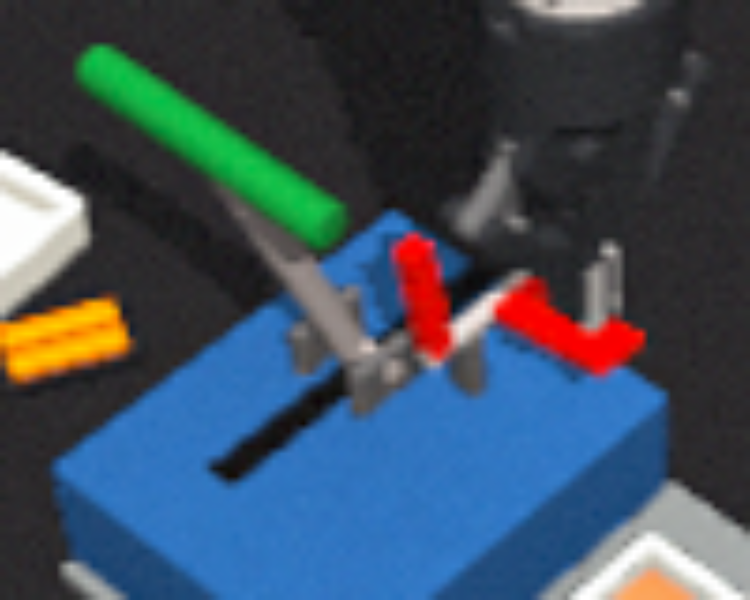

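Crop: the red blade lies flat to the left at about (570,325), the blocking arm stands upright at (420,290), and a 7 N press shows it's at its stop. Next, up and over to the bar.

```bash
python3 -m pendant '{"xyz":[[0,0,-40],[0,0,-50],[0,0,-50],[0,0,-40],[-36,36,0],[-36,36,0],[-34,35,0],[0,0,0],[0,0,25],[0,0,20]],"angular":[[0,0,0],[0,0,0],[0,0,0],[0,0,0],[0,0,0],[0,0,0],[0,0,0],[0,0,0],[0,0,0],[0,0,0]],"claw":[-1,-1,-1,-1,0.5,0.5,0.5,0.5,0.5,0.5]}'
python3 - <<'E'
from h import *
np.set_printoptions(precision=4,suppress=True)
w=grab("wrist");cv2.imwrite("pics/w5.png",w["pixels"][:,:,::-1])
for c,s in blobs(w,(50,120,40),(80,255,255),60)[0]: print(c,s)
print(proj(w,[[.557,-.219,.230],[.557,-.2765,.230]]),monitor.state()["tool_pos"])
E
```

```text
t: 15.75
tool_pos: [0.5564, -0.3073, 0.2693]
eef_rot: [-2.221, -2.221, -0.0]
force: [0.5, 0.7, 0.4]
width: 0.747
finger_force: 0.0
[325.7 169.9] [ 306   48   42  257 9348]
[[326.3632  54.0962]
 [325.9769 185.7992]] [ 0.5554 -0.3066  0.2664]
```

View pics/w5.png

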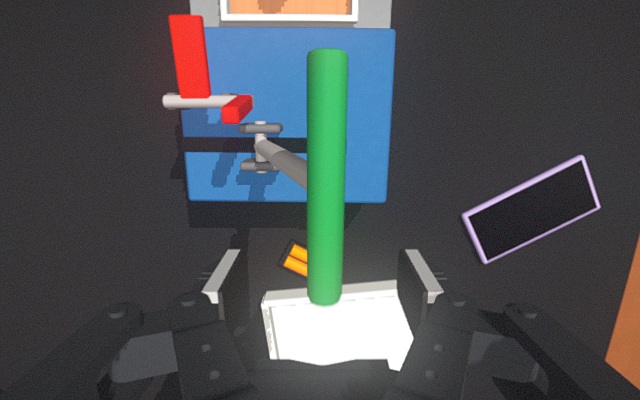

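The bar (x≈325) is centred between the open fingers and the catch is still open. Descend and grip.

```bash
python3 -m pendant '{"xyz":[[0,1,20],[0,0,13],[0,0,0],[0,0,0],[0,0,0],[0,0,0],[0,0,0],[0,0,0],[0,0,0],[0,0,0]],"angular":[[0,0,0],[0,0,0],[0,0,0],[0,0,0],[0,0,0],[0,0,0],[0,0,0],[0,0,0],[0,0,0],[0,0,0]],"claw":[0.5,0.5,0.5,-1,-1,-1,-1,-1,-1,-1]}'
```

```text
t: 17.05
tool_pos: [0.5579, -0.3082, 0.2383]
eef_rot: [2.221, 2.22, -0.0]
force: [-2.7, 1.0, 5.3]
width: 0.193
finger_force: 58.6
```

```bash
python3 -m pendant '{"xyz":[[0,-7,-2],[0,-8,-2.5],[0,-8,-2],[0,-8,-1.5],[0,-8,-1],[0,-8,-0.5],[0,-8,0],[0,-8,0],[0,-8,0.5],[0,0,0]],"angular":[[0,0,0],[0,0,0],[0,0,0],[0,0,0],[0,0,0],[0,0,0],[0,0,0],[0,0,0],[0,0,0],[0,0,0]],"claw":[-1,-1,-1,-1,-1,-1,-1,-1,-1,-1]}'
```

```text
t: 18.3
tool_pos: [0.4891, -0.3082, 0.2492]
eef_rot: [2.216, 2.217, 0.006]
force: [4.0, 3.1, 10.3]
width: 0.188
finger_force: 61.4
```

```bash
python3 -m pendant '{"xyz":[[0,-8,0.8],[0,-8,1.2],[0,-8,1.7],[0,-8,2.2],[0,-8,2.7],[0,-8,3],[0,-8,3.5],[0,-8,4],[0,-7,4],[0,0,0]],"angular":[[0,0,0],[0,0,0],[0,0,0],[0,0,0],[0,0,0],[0,0,0],[0,0,0],[0,0,0],[0,0,0],[0,0,0]],"claw":[-1,-1,-1,-1,-1,-1,-1,-1,-1,-1]}'
python3 - <<'E'
from h import *
np.set_printoptions(precision=4,suppress=True)
d=grab("scene")
p=cv2.resize(d["pixels"][100:260,220:380],(600,600));cv2.imwrite("pics/s6.png",p[:,:,::-1])
for c,s in blobs(d,(50,120,40),(80,255,255),60)[0]: print(c,s,onz(d,[c],.2164))
E
```

```text
t: 19.55
tool_pos: [0.4187, -0.3096, 0.226]
eef_rot: [2.215, 2.215, 0.005]
force: [4.9, -0.2, 9.0]
width: 0.186
finger_force: 61.3
[294.3 109.2] [282  98  26  22 200] [[ 0.4175 -0.2594  0.2164]]
[597.1 189.2] [580 175  36  30 415] [[0.1458 0.4686 0.2164]]
```

View pics/s6.png

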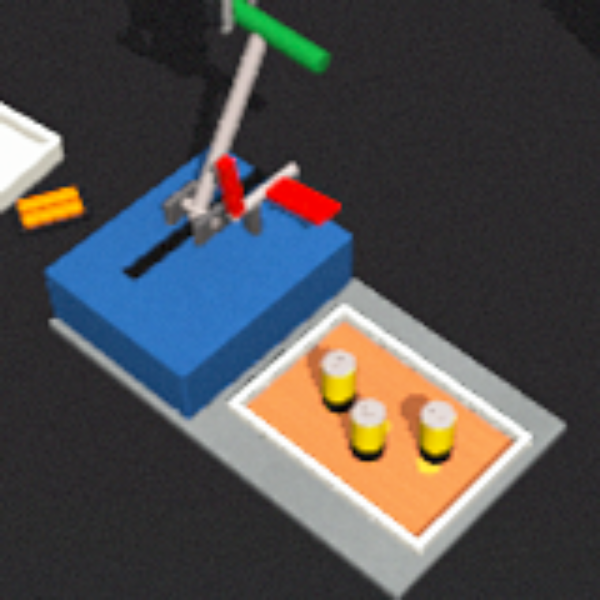

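The lever leans towards the robot and the catch and all three cells are fine. Pull a little further to feel the stop.

```bash
python3 -m pendant '{"xyz":[[0,-2,1],[0,-2,1],[0,-2,1],[0,0,0],[0,0,0],[0,0,0],[0,0,0],[0,0,0],[0,0,0],[0,0,0]],"angular":[[0,0,0],[0,0,0],[0,0,0],[0,0,0],[0,0,0],[0,0,0],[0,0,0],[0,0,0],[0,0,0],[0,0,0]],"claw":[-1,-1,-1,-1,-1,-1,-1,-1,-1,-1]}'
```

```text
t: 20.85
tool_pos: [0.4175, -0.3097, 0.2253]
eef_rot: [2.206, 2.212, 0.015]
force: [17.3, 5.3, 15.2]
width: 0.181
finger_force: 62.1
```

```bash
python3 -c "
from plant import robot
print(robot.finish_job())"
```

```text
the job is handed in; nothing more can be done
None
```

The job is handed in at about 21 s of the 72 s limit: three cells stand upright in the tray, the third board cell was left alone, the red catch is fully over to the left, and the gripper is holding the test lever against its stop.

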